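# Tip the fly deck back into its display bin

## Robot

A 7-joint arm with a two-finger parallel gripper is mounted at the origin on the work surface. World frame = base frame: x ahead of the robot, y to its left, z up, the work surface at z = 0. Lengths are in mm, angles in rad, forces in N, time in s.
With the tool pointing down it reaches from about 400 to 875 mm from the base axis. Payload 4.4 kg.
Tool frame: the origin (TCP) lies at the very end of the fingers, on their centre line; the grasp point (between the pads) lies 19 mm behind it (ctrl.grip_point_offset is the distance from the TCP to the grasp point, in mm); z points along the fingers, x is the direction in which the jaws open and shut, and the axes are right-handed (so a half turn about z gives the same grasp; the last joint's range is limited). The gripper opens to 85 mm and grips with 20 to 120 N. Pads are 22 mm wide; open, the fingers measure 114 mm over their backs; the gripper's body (76 mm by 85 mm) begins 54 mm behind the grasp point. The pads swing forward as they close: fully open they stand 13 mm farther back than shut.
Start: joints at [1.091, 0.628, 0.038, 1.517, -0.027, 0.996, -0.02], TCP at [261.388, -595.142, 231.313] pointing down, gripper open.
Joint ranges: [-3.06, 3.06], [-0.37, 2.12], [-1.25, 1.32], [0.18, 2.47], [-1.1, 4.24], [0.23, 1.98], [-2.94, 2.94]. Speed limits (rad/s): [2.57, 2.57, 3.14, 3.14, 3.14, 3.14, 3.14].

## Interface

Orientations are given as [roll, pitch, yaw] about the fixed x, y, z axes, in that order (R = Rz(yaw) Ry(pitch) Rx(roll)).
In Python, from cell import ctrl gives the robot as it stands.
- The arm moves only by the shell command python3 -m pendant 'ROWS'. ROWS is JSON, one flat list of numbers, 7 for each row, row after row: the shift along the world's x, y, z in m, then the turn, a rotation vector about the world's x, y, z in degrees, then the opening, from 0 (shut) to 1 (fully open). A call has 1 to 20 rows; each row is the pose to reach, as a shift and turn from the pose measured when the call began; what a row does not reach only later rows make up. A row lasts 1/12 s, in which the tool goes at most 41.7 mm and 7.16 degrees, less where a joint would pass 70% of its speed; a pose out of reach is approached as far as the arm can. A call with a gripper value outside its range is refused whole. The fingers move at their own pace and stop on an object; the grip force is fixed at half the most. Time passes only in rows, so rows that repeat a pose let the fingers close. It gives the time, the measured TCP pose, the force and the opening at its end, in the units of the state.
- ctrl.read_state(): the state, without advancing time (a new reading comes with each control period).
- ctrl.get_image(name): name is "scene" or "top"; returns a dict with "image" (384x512x3 uint8, red, green, blue), "fx", "fy", "cx", "cy" (pixels), "world_from_camera" (4x4, takes a point from camera to world coordinates). Camera axes: x right, y up, looking along -z (the intrinsics and any distortion apply to the point x, -y, -z); pixel columns grow to the right and rows downward; lengths in mm; the calibration is good to about 2 mm. A picture is of the moment at which its call begins. There is no depth.
- ctrl.finish_job(): hands the job in, once; it reports no verdict.
Trained networks look in a picture, given as the dict that the camera call returned (one of the last four; its "shot" number tells which), for a name from the list of things; names that differ only in an ending like _2 or _b are one class to them, and where a whole thing is asked for, a point or a joint stands for the part that bears it (a point fixed in the world has none). Each returns a list of dicts, best first, with "confidence" (0 to 1); they miss things now and then, are a little off and sometimes report something else, mostly with a low value. They report only what shows in the picture. A call takes as long as a camera call.
- ctrl.cut_out(picture, label): "mask" (384x512 bool, what is visible of it) and "bbox" ([left, top, right, bottom] in pixels, round what is visible of it).
The state is a dict: "clock": time; "qpos": joint angles; "qd": joint speeds; "tau": joint torques, N m; "eef_pos": TCP position; "tool_rot": TCP orientation; "force": force on the tool from outside, world axes, zero at the start; "torque": the same for the moment, N m; "width": finger opening in mm.
Only numpy, scipy, OpenCV 4.12 (cv2) and the standard library are available. Lean on these libraries where they do the work, as an engineer would, in place of code of your own. Each camera call takes 0.05 s, during which the arm holds its last target. There are 200 camera calls.

## Task

Put the fly deck back into the wooden display bin. It is longer than the opening, so tip it, bring its low end down onto the ledge and slide it right in under the wide dark rail, lower the high end past the narrow pale rail onto its ledge, then slide the deck back until both ends are caught under the rails, and let go of it lying flat. Feel your way gently, without forcing or dropping the deck on the bin, and do not disturb the other things on the counter.

Things in the scene. Friction and masses are not known exactly. Their poses are not given: they have to be found in the camera images.
- bin: open-topped pine display bin fixed to the counter, 281 (x) by 166 (y) by 96 mm high. Origin: at its underside, midway between its two rails; +x towards the narrow pale rail, -x towards the wide dark rail. Its side boards' inner faces stand at y = +-68 mm, full height. The rails cross its top, 26 mm thick (70 to 96 mm above the origin), leaving an opening 214 (x) by 136 mm (y)
- dark_rail (a point): middle of the dark rail's inner lower edge, bin x = -107 mm, 70 mm up. Under this rail is the deep pocket, 24 mm, closed by the end board at bin x = -131 mm
- pale_rail (a point): middle of the pale rail's inner lower edge, bin x = +107 mm, 70 mm up. Under this rail is the shallow pocket, 13 mm, closed by the end board at bin x = +120 mm
- ledge_mid (a point): the bin's centre line 40 mm up: mean height of the ledges' tops. Level ledges fill both pockets' floors and reach 14 mm past the rails into the opening (to |x| = 93 mm), with 12 mm wide ones along the sides. All are at one height, set differently on every bin, up to 9 mm above or below this point; it is not measured and must be felt. They are clamped firm and do not give
- deck: the fly deck: flat plywood panel 234 (x) by 130 (y) by 9 mm, 0.26 to 0.42 kg, alike at both ends. Origin: centre of its underside, z up. It starts flat on the counter, flies up. Black foam strips (6 mm high, flies to 13 mm) lie 45 to 78 mm from the middle, both sides. Tilted about 19 degrees it passes the rails; flat and fully in the deep pocket, it clears the pale rail's edge by 4 mm
- deck_grip (a point): on the dark hardwood batten to hold the deck by, 27 mm above the plywood's top, at the deck's middle. The batten stands across the deck: 16 mm thick (deck x), 90 mm long (deck y), 38 mm tall above the plywood
- deck_end_a (a point): middle of the lower edge of the deck's end at its -x
- deck_end_b (a point): middle of the lower edge of the deck's end at its +x. Slid back against the pale end's board, the flat deck reaches 13 mm under the pale rail and 7 mm under the dark one
- cups: bystander: stack of small white plastic cups, 37 mm diameter, 74 mm high; origin under its centre
- blue_case: bystander: closed blue fly case, 100 (x) by 130 (y) by 34 mm high; origin under its centre
- green_case: bystander: closed green fly case, 60 (x) by 90 (y) by 30 mm high; origin under its centre

How it is judged:
By the outcome, as a careful person would: the job done as asked, in the order asked, and still so for the second after the job is handed in, with the robot touching nothing.
It also fails if it takes over 48 s, if anything falls off the work surface, if the arm or the gripper's body presses on something with over 40 N, if the wrist force passes 120 N, or if a joint passes its speed limit or range.

## Working session

There is one attempt and no reset: what is moved stays moved. The work goes in short steps, Python scripts to look and compute and a shell command to move; the robot and the scene stay as the last step left them, time stands still between calls to the robot, and variables do not carry over. Pictures are saved under pics/ and viewed, about 8 in all and at most 12, crops included, and the job is handed in when it is done.

```bash
mkdir -p pics; ls; cat > h.py <<'E'
import numpy as np, cv2
from cell import ctrl
def shot(name,f=None):
    p=ctrl.get_image(name)
    if f: cv2.imwrite('pics/'+f,cv2.cvtColor(p['image'],cv2.COLOR_RGB2BGR))
    return p
def proj(p,P):
    T=np.linalg.inv(np.array(p['world_from_camera'])); P=np.atleast_2d(P)
    c=P@T[:3,:3].T+T[:3,3]
    return np.c_[p['fx']*c[:,0]/-c[:,2]+p['cx'], -p['fy']*c[:,1]/-c[:,2]+p['cy']]
def back(p,uv,z):
    T=np.array(p['world_from_camera']); uv=np.atleast_2d(uv).astype(float)
    d=np.c_[(uv[:,0]-p['cx'])/p['fx'],-(uv[:,1]-p['cy'])/p['fy'],-np.ones(len(uv))]@T[:3,:3].T
    o=T[:3,3]; return o+d*((z-o[2])/d[:,2])[:,None]
E
python3 - <<'E'
from h import *
s=ctrl.read_state(); print(s)
for n in ('scene','top'):
    p=shot(n,n+'0.png'); print(n,{k:v for k,v in p.items() if k!='image'})
    for l in ('bin','deck','deck_grip','cups','blue_case','green_case'):
        for r in ctrl.cut_out(p,l)[:2]:
            m=r['mask']; c=cv2.findContours(m.astype('uint8'),0,2)[0]; c=max(c,key=len)
            print(l,round(r['confidence'],2),r['bbox'],cv2.minAreaRect(c))
E
```

```text
pics
{'clock': 0.0, 'qpos': array([ 1.09116278,  0.62936849,  0.03843516,  1.51837943, -0.02700023,
        0.99628447, -0.02001509]), 'qd': array([ 6.47655928e-05, -2.59941838e-03, -3.98544833e-04, -4.40004419e-04,
       -9.70860602e-04, -3.92808345e-04, -5.00964165e-04]), 'tau': array([ 1.98706821e-04, -5.63396323e+01,  1.22617140e+00, -1.93435639e+01,
        1.09784456e-02,  1.06581356e-02, -1.24029563e-05]), 'eef_pos': array([ 261.15621058, -594.54156479,  230.37081465]), 'tool_rot': array([ 3.14157006e+00,  1.92177234e-03, -1.15697279e+00]), 'force': array([0.05806095, 0.07035678, 0.07341372]), 'torque': array([ 0.01432405, -0.02395341,  0.0528245 ]), 'width': 85.5550823326715}
scene {'fx': 347.331933344844, 'fy': 347.331933344844, 'cx': 254.7424546738253, 'cy': 195.49749593214653, 'world_from_camera': array([[-8.27723758e-01, -3.07134961e-01,  4.69618458e-01,
         1.06154066e+03],
       [ 5.61120623e-01, -4.59192603e-01,  6.88684108e-01,
         6.93505585e+02],
       [ 4.12635578e-03,  8.33552799e-01,  5.52424388e-01,
         6.72723353e+02],
       [ 0.00000000e+00,
[... 1770 characters left out ...]
86.03399658203125), 3.1798300743103027)
deck_grip 0.91 [182.2, 180.5, 232.4, 251.1] ((205.84890747070312, 215.43878173828125), (68.0311508178711, 38.53427505493164), 80.04937744140625)
deck_grip 0.57 [234.1, 138.1, 261.7, 157.9] ((245.0719757080078, 148.1517791748047), (19.52440643310547, 26.198881149291992), 86.42366790771484)
cups 0.44 [107.6, 225.4, 124.9, 236.1] ((115.0, 228.5), (11.0, 16.0), 90.0)
blue_case 0.95 [367.9, 234.0, 412.5, 266.7] ((389.0655517578125, 251.71380615234375), (40.277061462402344, 31.142057418823242), 4.763641834259033)
green_case 0.33 [286.2, 173.3, 340.0, 266.5] ((313.06866455078125, 217.78274536132812), (53.117523193359375, 86.13111877441406), 2.290609836578369)
```

View pics/top0.png

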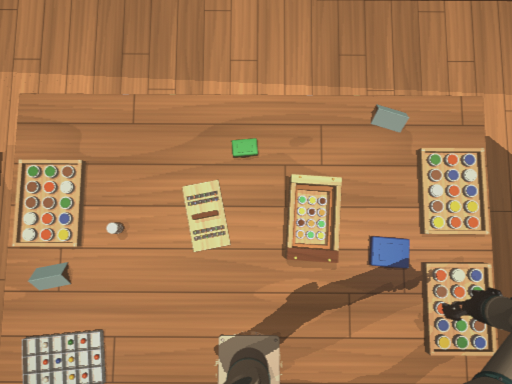

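View pics/scene0.png

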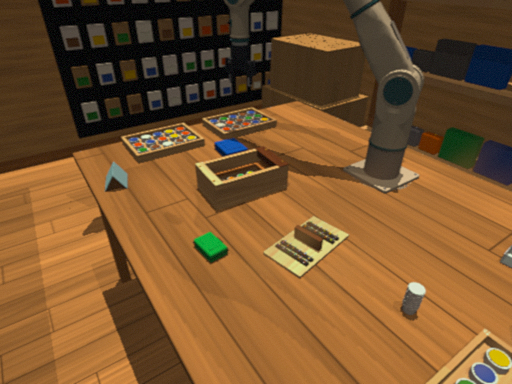

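```bash
cat > fit.py <<'E'
from h import *
from scipy.optimize import minimize
def box(x0,x1,y0,y1,z0,z1): return np.array([[x,y,z] for x in (x0,x1) for y in (y0,y1) for z in (z0,z1)],float)
M={'bin':[box(-146,135,-83,83,0,96)],'deck':[box(-117,117,-65,65,0,9),box(-8,8,-45,45,9,47)],
 'cups':[box(-18,18,-18,18,0,74)],'blue_case':[box(-50,50,-65,65,0,34)],'green_case':[box(-30,30,-45,45,0,30)]}
def W(P,q):
    c,s=np.cos(q[2]),np.sin(q[2]); return P@np.array([[c,s,0],[-s,c,0],[0,0,1]])+[q[0],q[1],0]
S=8
def sil(p,label,q,roi):
    u0,v0,u1,v1=roi; im=np.zeros(((v1-v0)*S,(u1-u0)*S),np.uint8)
    for b in M[label]:
        uv=(proj(p,W(b,q))+0.5-[u0,v0])*S
        cv2.fillConvexPoly(im,cv2.convexHull(np.round(uv).astype(np.int32)),1)
    return im
def fit(label,views,q0):
    def cost(q):
        c=0
        for p,m,r in views:
            u0,v0,u1,v1=r; a=sil(p,label,q,r); b=np.kron(m[v0:v1,u0:u1].astype(np.uint8),np.ones((S,S),np.uint8))
            c+=1-(a&b).sum()/max((a|b).sum(),1)
        return c
    best=None
    for k in range(3):
        q0=np.array(q0,float); r=minimize(cost,q0,method='Nelder-Mead',options=dict(initial_simplex=[q0,q0+[12,0,0],q0+[0,12,0],q0+[0,0,.12]],xatol=.02,fatol=1e-5)); q0=r.x
    return r.x,r.fun
E
python3 - <<'E'
from fit import *
sc,tp=shot('scene'),shot('top')
def get(p,l,near):
    best=None
    for r in ctrl.cut_out(p,l):
        b=r['bbox']; c=np.array([(b[0]+b[2])/2,(b[1]+b[3])/2])
        if np.linalg.norm(c-near)<15: 
            return p,r['mask'],[int(b[0])-12,int(b[1])-12,int(b[2])+12,int(b[3])+12]
for l,uv,z,uvs in (('bin',(314,218),60,(242,178)),('deck',(206,215),5,(306,247)),('blue_case',(389,251),30,(232,147)),('green_case',(245,148),25,(209,248)),('cups',(115,229),70,(412,297))):
    q0=[*back(tp,uv,z)[0][:2],{'deck':.17,'bin':-.05,'blue_case':0,'green_case':1.5}.get(l,0)]
    vs={'t':get(tp,l,uv),'s':get(sc,l,uvs)}
    if l=='green_case': vs['t']=vs['t'] or get(tp,'deck_grip',uv)
    for n in ('t','s','ts'):
        v=[vs[k] for k in n]
        if any(x is None for x in v): print(l,n,'none',np.round(q0,1)); continue
        x,f=fit(l,v,q0); print(l,n,np.round(x,3),round(f,3))
big=cv2.resize(cv2.cvtColor(tp['image'],4)[150:275,170:350],None,fx=4.4,fy=4.4,interpolation=2); cv2.imwrite('pics/crop1.png',big)
E
```

```text
bin t [ 5.05583e+02 -2.14114e+02 -6.20000e-02] 0.015
bin s [ 5.03115e+02 -2.18258e+02 -5.80000e-02] 0.024
bin ts [ 5.05375e+02 -2.14686e+02 -5.80000e-02] 0.051
deck t [5.11638e+02 1.53494e+02 2.18000e-01] 0.072
deck s [5.09544e+02 1.50747e+02 2.05000e-01] 0.026
deck ts [5.10124e+02 1.51417e+02 1.98000e-01] 0.104
blue_case t [ 3.87891e+02 -4.81386e+02 -7.60000e-02] 0.064
blue_case s [ 3.77669e+02 -5.18140e+02 -1.77000e-01] 0.309
blue_case ts [ 3.86969e+02 -4.82957e+02 -9.10000e-02] 0.413
green_case t [7.51938e+02 1.90030e+01 1.05000e-01] 0.067
green_case s [749.938  16.547   1.065] 0.291
green_case ts [7.51239e+02 1.82880e+01 9.60000e-02] 0.187
cups t [ 4.64986e+02  4.57241e+02 -5.20000e-02] 0.393
cups s [4.56629e+02 4.53634e+02 3.96000e-01] 0.167
cups ts [ 4.62572e+02  4.53682e+02 -1.00000e-02] 0.68
```

View pics/crop1.png

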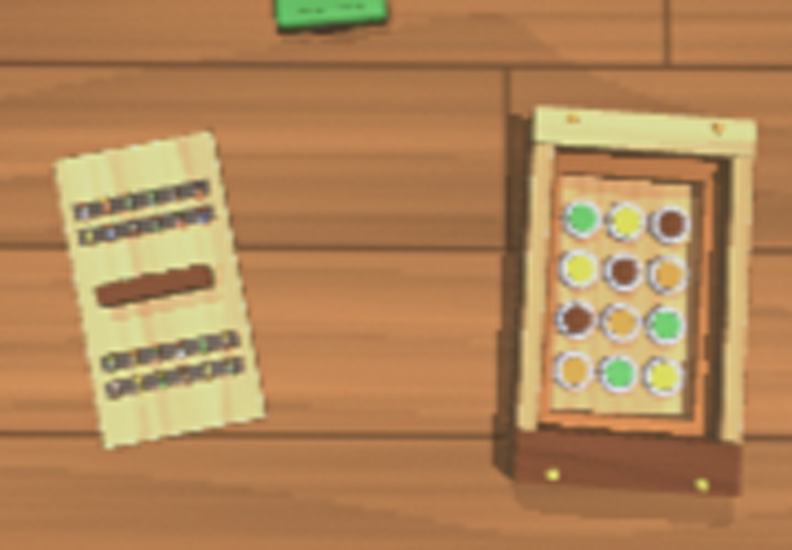

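```bash
python3 - <<'E'
from fit import *
tp=shot('top')
def c(l,z):
    uv=(np.array(l,float)+.5)/4.4-.5+[170,150]; P=back(tp,uv,z)[:,:2]; return P
for n,l,z in (('deck',[(55,160),(212,131),(105,448),(266,417)],9),('bin',[(535,106),(757,121),(514,0),(742,0)],96),('batten top',[(97,290),(212,267),(100,306),(213,285)],47)):
    P=c(l,z); print(n,np.round(P,1).tolist(),'mean',P.mean(0).round(1))
    for a,b in ((0,2),(1,3),(1,0),(3,2)):
        d=P[a]-P[b]; print(round(np.hypot(*d),1), round(np.arctan2(d[1],d[0]),3), end=' ; ')
    print()
# overlay of fit for the bin and deck edges
im=cv2.resize(cv2.cvtColor(tp['image'],4)[150:275,170:350],None,fx=4.4,fy=4.4,interpolation=2)
def draw(im,P,q,f,o):
    uv=((proj(tp,W(np.array(P,float),q))-o+.5)*f-.5); cv2.polylines(im,[np.round(uv).astype(np.int32)],True,(255,0,255),1)
q=[505.5,-214.3,-.057]; o=np.array([170,150])
draw(im,[(-146,-83,96),(135,-83,96),(135,83,96),(-146,83,96)],q,4.4,o)
draw(im,[(-107,-68,96),(107,-68,96),(107,68,96),(-107,68,96)],q,4.4,o)
q=[510.5,152,.17]
draw(im,[(-117,-65,9),(117,-65,9),(117,65,9),(-117,65,9)],q,4.4,o)
draw(im,[(-8,-45,47),(8,-45,47),(8,45,47),(-8,45,47)],q,4.4,o)
cv2.imwrite('pics/crop2.png',im)
E
```

```text
deck [[613.5, 239.0], [637.8, 113.2], [384.5, 193.4], [409.5, 66.7]] mean [511.3 153.1]
233.5 0.197 ; 233.0 0.201 ; 128.2 -1.38 ; 129.2 -1.376 ; 
bin [[645.0, -138.9], [634.5, -306.3], [726.6, -123.3], [727.6, -296.8]] mean [ 683.4 -216.3]
83.1 -2.953 ; 93.6 -3.039 ; 167.8 -1.633 ; 173.5 -1.565 ; 
batten top [[506.9, 196.6], [525.3, 107.8], [494.5, 194.0], [511.3, 106.8]] mean [509.5 151.3]
12.6 0.209 ; 14.0 0.072 ; 90.7 -1.367 ; 88.8 -1.381 ;
```

View pics/crop2.png

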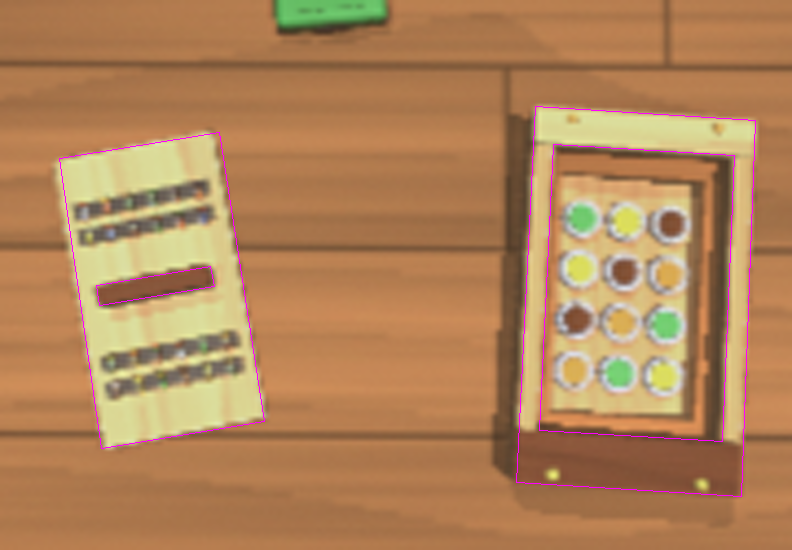

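```bash
python3 -m pendant '[0.012,0.037,0,0,0,4,1, 0.025,0.075,0,0,0,8,1, 0.037,0.112,0,0,0,12,1, 0.05,0.15,0,0,0,16,1, 0.062,0.187,0,0,0,20,1, 0.075,0.225,0,0,0,24,1, 0.087,0.262,0,0,0,28,1, 0.1,0.3,0,0,0,32,1, 0.112,0.337,0,0,0,36,1, 0.125,0.375,0,0,0,40,1, 0.137,0.412,0,0,0,44,1, 0.15,0.45,0,0,0,48,1, 0.163,0.487,-0.01,0,0,52,1, 0.175,0.525,-0.02,0,0,56,1, 0.188,0.562,-0.03,0,0,60,1, 0.2,0.6,-0.04,0,0,64,1, 0.213,0.637,-0.06,0,0,68,1, 0.225,0.675,-0.08,0,0,72,1, 0.238,0.712,-0.1,0,0,75,1, 0.25,0.747,-0.11,0,0,77.7,1]'
```

```text
clock: 3.02
eef_pos: [509.7, 149.0, 120.9]
tool_rot: [3.141, 0.002, 0.201]
force: [0.1, -0.4, 0.4]
width: 85.5
```

```bash
python3 -m pendant '[0.001,0.0035,-0.02,0,0,0,1, 0.001,0.0035,-0.045,0,0,0,1, 0.001,0.0035,-0.07,0,0,0,1, 0.001,0.0035,-0.09,0,0,0,1, 0.001,0.0035,-0.1,0,0,0,1, 0.001,0.0035,-0.102,0,0,0,1, 0.001,0.0035,-0.102,0,0,0,0.6,0.001,0.0035,-0.102,0,0,0,0.3]'; python3 -m pendant '[0,0,0,0,0,0,0, 0,0,0,0,0,0,0, 0,0,0,0,0,0,0, 0,0,0,0,0,0,0, 0,0,0,0,0,0,0,0,0,0,0,0,0,0]'
```

```text
clock: 3.68
eef_pos: [511.6, 152.7, 19.8]
tool_rot: [3.141, 0.0, 0.201]
force: [0.2, 0.0, -0.4]
width: 64.1
clock: 4.18
eef_pos: [511.9, 152.7, 20.7]
tool_rot: [3.141, -0.001, 0.201]
force: [-0.5, 0.2, 5.0]
width: 15.1
```

```bash
python3 -m pendant '[0,0,0.004,0,0,0,0, 0,0,0.015,0,0,0,0, 0,0,0.035,0,0,0,0, 0,-0.005,0.06,0,0,0,0, 0,-0.02,0.085,0,0,-1,0, 0,-0.04,0.11,0,0,-2,0, 0,-0.065,0.13,0,0,-3,0, 0,-0.092,0.145,0,0,-4,0, 0,-0.12,0.155,0,0,-5.5,0, 0,-0.15,0.16,0,0,-7,0, 0,-0.18,0.165,0,0,-8.5,0, 0,-0.21,0.165,0,0,-10,0, 0,-0.24,0.165,0,0,-11.5,0, 0,-0.268,0.165,0,0,-13,0, -0.001,-0.294,0.165,0,0,-14,0, -0.001,-0.318,0.165,0,0,-14.8,0, -0.001,-0.338,0.165,0,0,-14.8,0, -0.001,-0.353,0.165,0,0,-14.8,0, -0.001,-0.363,0.165,0,0,-14.8,0, -0.001,-0.367,0.165,0,0,-14.8,0]'
python3 -m pendant '[0,0,0,0,0,0,0,0,0,0,0,0,0,0]'
```

```text
clock: 5.85
eef_pos: [510.3, -216.2, 186.0]
tool_rot: [3.14, -0.001, -0.06]
force: [0.3, -0.0, -2.8]
width: 15.3
clock: 6.02
eef_pos: [510.1, -215.4, 186.2]
tool_rot: [3.141, -0.0, -0.06]
force: [0.7, 0.5, -2.5]
width: 15.4
```

```bash
python3 -m pendant '[0,0,0,-0.1,-2,0,0, 0,0,-0.001,-0.3,-5,0,0, 0,0.001,-0.003,-0.5,-9,0,0, 0.001,0.001,-0.005,-0.7,-13,0.1,0, 0.001,0.001,-0.007,-0.9,-16,0.1,0, 0.001,0.001,-0.009,-1.1,-18.5,0.1,0, 0.001,0.001,-0.011,-1.1,-19.5,0.1,0, 0.001,0.001,-0.011,-1.1,-19.5,0.1,0,0.001,0.001,-0.011,-1.1,-19.5,0.1,0]'
cat > look.py <<'E'
import sys
from fit import *
from scipy.spatial.transform import Rotation as R
BIN=np.array([505.5,-214.3,-.057])
s=ctrl.read_state(); A=R.from_euler('xyz',s['tool_rot']).as_matrix(); t=np.array(s['eef_pos'])
D=A@np.diag([1,-1,-1]); G=20.7
def deckw(P): return (np.array(P,float)+[0,0,-G])@D.T+t
def tobin(P): P=np.atleast_2d(P)-[BIN[0],BIN[1],0]; c,s_=np.cos(BIN[2]),np.sin(BIN[2]); return P@np.array([[c,-s_,0],[s_,c,0],[0,0,1]])
print('t',s['clock'],'F',s['force'].round(1),'T',s['torque'].round(2))
print('deck low/high end, origin in bin:',tobin(deckw([[-117,0,0],[117,0,0],[0,0,0]])).round(1).tolist(),'tilt,yaw rel deg',np.degrees([np.arcsin(D[2,0]),np.arctan2(D[1,0],D[0,0])-BIN[2],np.arcsin(D[2,1])]).round(2))
if len(sys.argv)>1:
    for name,(x0,x1,y0,y1) in {'top':(265,365,150,280),'scene':(180,310,100,225)}.items():
        p=shot(name); f=4.6 if name=='scene' else 4.5; o=np.array([x0,y0])
        im=cv2.resize(cv2.cvtColor(p['image'],4)[y0:y1,x0:x1],None,fx=f,fy=f,interpolation=2)
        def dr(Q,col):
            uv=(proj(p,Q)-o+.5)*f-.5; cv2.polylines(im,[np.round(uv).astype(np.int32)],True,col,1)
        dr(deckw([(-117,-65,9),(117,-65,9),(117,65,9),(-117,65,9)]),(255,0,255))
        for z in (96,):
            dr(W(np.array([(-107,-68,z),(107,-68,z),(107,68,z),(-107,68,z)],float),BIN),(255,255,0))
        globals()['im_'+name]=im
    h=min(im_top.shape[0],im_scene.shape[0]); a=np.hstack([im_top[:h],im_scene[:h]]); k=min(1,800/a.shape[1]); cv2.imwrite('pics/'+sys.argv[1],cv2.resize(a,None,fx=k,fy=k))
E
python3 look.py l1.png
```

```text
clock: 6.77
eef_pos: [511.1, -213.3, 175.3]
tool_rot: [-3.141, -0.341, -0.056]
force: [0.0, 0.2, -3.2]
width: 14.7
t 6.7667 F [ 0.   0.2 -3.2] T [ 0.02  0.52 -0.01]
deck low/high end, origin in bin: [[-97.8, 1.3, 116.7], [122.7, 1.4, 194.9], [12.5, 1.3, 155.8]] tilt,yaw rel deg [19.52  0.04  0.03]
```

View pics/l1.png

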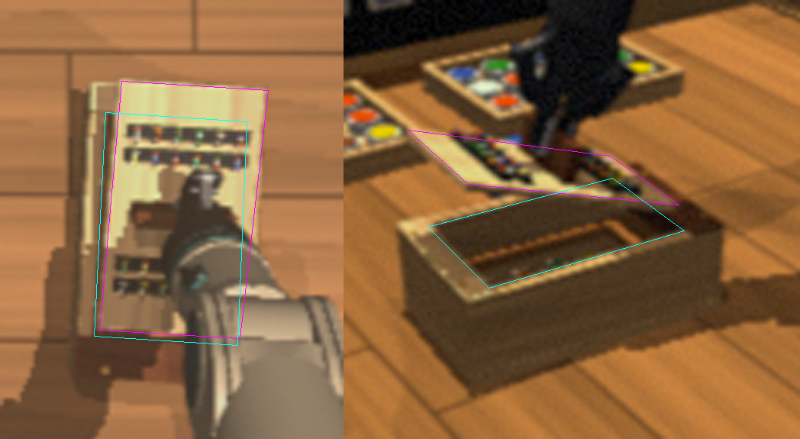

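```bash
python3 -m pendant '[0,0,-0.004,0,0,0,0, 0,-0.001,-0.009,0,0,0,0, 0,-0.001,-0.014,0,0,0,0, 0,-0.001,-0.016,0,0,0,0,0,-0.001,-0.016,0,0,0,0]'
sed -i 's/(265,365,150,280)/(278,322,170,255)/; s/else 4.5/else 7/; s/(180,310,100,225)/(195,290,115,215)/' look.py; sed -i "s/f=4.6 if/f=5.2 if/" look.py
python3 look.py l2.png
```

```text
clock: 7.28
eef_pos: [512.7, -214.6, 159.5]
tool_rot: [-3.141, -0.342, -0.057]
force: [-0.4, 0.3, -3.6]
width: 14.9
t 7.2833 F [-0.4  0.3 -3.6] T [-0.05  0.55 -0.02]
deck low/high end, origin in bin: [[-96.1, 0.0, 100.7], [124.3, 0.1, 179.2], [14.1, 0.1, 140.0]] tilt,yaw rel deg [19.61  0.03  0.02]
```

View pics/l2.png

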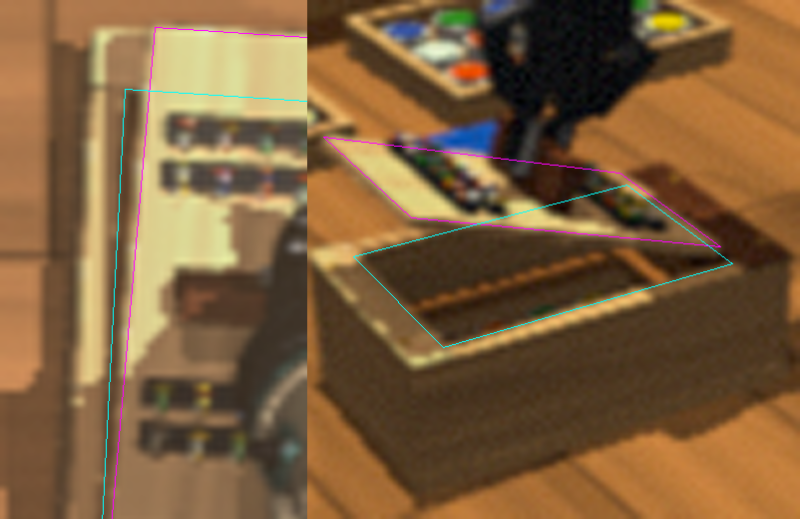

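```bash
python3 -m pendant '[-0.002,0,-0.003,0,0,0,0, -0.002,0,-0.007,0,0,0,0, -0.002,0,-0.012,0,0,0,0, -0.002,0,-0.017,0,0,0,0, -0.002,0,-0.02,0,0,0,0,-0.002,0,-0.022,0,0,0,0]'
python3 look.py; python3 -m pendant '[0,0,-0.004,0,0,0,0, 0,0,-0.009,0,0,0,0, 0,0,-0.014,0,0,0,0, 0,0,-0.018,0,0,0,0, 0,0,-0.022,0,0,0,0,0,0,-0.023,0,0,0,0]'; python3 look.py
```

```text
clock: 7.88
eef_pos: [511.3, -214.7, 138.0]
tool_rot: [3.141, -0.343, -0.056]
force: [0.1, 0.7, -2.8]
width: 15.2
t 7.8833 F [ 0.1  0.7 -2.8] T [0.01 0.54 0.02]
deck low/high end, origin in bin: [[-97.4, -0.2, 79.1], [122.9, -0.0, 157.9], [12.8, -0.1, 118.5]] tilt,yaw rel deg [19.67  0.03 -0.02]
clock: 8.38
eef_pos: [511.6, -214.8, 114.8]
tool_rot: [3.141, -0.343, -0.056]
force: [-0.7, 0.1, -2.8]
width: 14.9
t 8.3833 F [-0.7  0.1 -2.8] T [0.01 0.59 0.02]
deck low/high end, origin in bin: [[-97.1, -0.2, 56.0], [123.2, -0.1, 134.7], [13.0, -0.1, 95.4]] tilt,yaw rel deg [19.67  0.04 -0.03]
```

```bash
python3 -m pendant '[0,0,-0.002,0,0,0,0, 0,0,-0.004,0,0,0,0, 0,0,-0.006,0,0,0,0,0,0,-0.006,0,0,0,0]';python3 look.py;  python3 -m pendant '[0,0,-0.001,0,0,0,0, 0,0,-0.002,0,0,0,0, 0,0,-0.003,0,0,0,0,0,0,-0.003,0,0,0,0]'; python3 look.py
```

```text
clock: 8.72
eef_pos: [511.5, -214.8, 108.6]
tool_rot: [3.141, -0.343, -0.056]
force: [-1.1, -0.8, -2.7]
width: 15.0
t 8.7167 F [-1.1 -0.8 -2.7] T [ 0.02  0.55 -0.02]
deck low/high end, origin in bin: [[-97.2, -0.2, 49.8], [123.2, -0.0, 128.5], [13.0, -0.1, 89.1]] tilt,yaw rel deg [19.65  0.04 -0.03]
clock: 9.05
eef_pos: [511.9, -214.8, 105.9]
tool_rot: [3.141, -0.344, -0.056]
force: [0.2, -0.8, 1.5]
width: 14.9
t 9.05 F [ 0.2 -0.8  1.5] T [0.04 0.76 0.06]
deck low/high end, origin in bin: [[-96.7, -0.2, 47.0], [123.6, -0.0, 125.9], [13.4, -0.1, 86.5]] tilt,yaw rel deg [19.7   0.05 -0.05]
```

```bash
python3 -m pendant '[0,0,0.0005,0,0,0,0, -0.003,0.0002,0.0005,0,0,0,0, -0.007,0.0004,0.0005,0,0,0,0, -0.012,0.0007,0.0005,0,0,0,0, -0.015,0.0009,0.0005,0,0,0,0,-0.016,0.0009,0.0005,0,0,0,0]';python3 look.py
```

```text
clock: 9.55
eef_pos: [495.2, -213.9, 106.4]
tool_rot: [3.141, -0.343, -0.056]
force: [1.0, -0.4, -2.2]
width: 14.9
t 9.55 F [ 1.  -0.4 -2.2] T [0.04 0.45 0.02]
deck low/high end, origin in bin: [[-113.5, -0.3, 47.5], [106.9, -0.1, 126.3], [-3.3, -0.2, 86.9]] tilt,yaw rel deg [19.68  0.04 -0.04]
```

```bash
python3 -m pendant '[-0.003,0.0002,-0.0003,0,0,0,0, -0.007,0.0004,-0.0003,0,0,0,0, -0.011,0.0006,-0.0003,0,0,0,0, -0.014,0.0008,-0.0003,0,0,0,0,-0.014,0.0008,-0.0003,0,0,0,0]';python3 look.py;python3 -m pendant '[-0.001,0,0,0,0,0,0, -0.002,0.0001,0,0,0,0,0,-0.002,0.0001,0,0,0,0,0]';python3 look.py
```

```text
clock: 9.97
eef_pos: [480.5, -213.1, 106.1]
tool_rot: [3.141, -0.343, -0.056]
force: [-0.1, 1.1, -0.5]
width: 14.6
t 9.9667 F [-0.1  1.1 -0.5] T [ 0.15  0.72 -0.03]
deck low/high end, origin in bin: [[-128.2, -0.3, 47.3], [92.2, -0.2, 126.0], [-18.0, -0.3, 86.6]] tilt,yaw rel deg [19.66  0.04 -0.05]
clock: 10.22
eef_pos: [479.3, -213.2, 106.5]
tool_rot: [3.141, -0.344, -0.056]
force: [3.1, -0.0, -0.3]
width: 15.1
t 10.2167 F [ 3.1 -0.  -0.3] T [-0.06 -0.19 -0.15]
deck low/high end, origin in bin: [[-129.3, -0.5, 47.5], [90.9, -0.4, 126.5], [-19.2, -0.4, 87.0]] tilt,yaw rel deg [19.74  0.04 -0.06]
```

```bash
cat > tab.py <<'E'
from look import *
import sys
th0=np.arcsin(D[2,0]); H=47.5
for d in (18,16,14,12,10,8,6,4,3,2,1,.5,0):
    th=np.radians(d)
    if th>th0+.01: continue
    c,s_=np.cos(th),np.sin(th); xl=-130.7+9*s_*.6
    x=xl+117*c-20.7*s_; z=H+117*s_+20.7*c
    cb,sb=np.cos(BIN[2]),np.sin(BIN[2]); w=np.array([BIN[0]+cb*x,BIN[1]+sb*x,z])-t
    a=np.degrees(th0)-d; print(d,w.round(1),np.round([a*-sb,a*cb],2))
E
python3 tab.py
```

```text
t 10.2167 F [ 3.1 -0.  -0.3] T [-0.06 -0.19 -0.15]
deck low/high end, origin in bin: [[-129.3, -0.5, 47.5], [90.9, -0.4, 126.5], [-19.2, -0.4, 87.0]] tilt,yaw rel deg [19.74  0.04 -0.06]
18 [ 2.   0.3 -3.2] [0.1  1.73]
16 [ 3.7  0.2 -6.9] [0.21 3.73]
14 [  5.3   0.1 -10.6] [0.33 5.73]
12 [  6.8   0.  -14.4] [0.44 7.72]
10 [  8.1  -0.1 -18.3] [0.55 9.72]
8 [  9.2  -0.1 -22.2] [ 0.67 11.72]
6 [ 10.2  -0.2 -26.2] [ 0.78 13.71]
4 [ 11.1  -0.2 -30.2] [ 0.9  15.71]
3 [ 11.5  -0.2 -32.2] [ 0.95 16.71]
2 [ 11.9  -0.3 -34.2] [ 1.01 17.71]
1 [ 12.2  -0.3 -36.3] [ 1.07 18.71]
0.5 [ 12.3  -0.3 -37.3] [ 1.1  19.21]
0 [ 12.5  -0.3 -38.3] [ 1.12 19.7 ]
```

```bash
python3 -m pendant '[0.001,0.0002,-0.0015,0,0.9,0,0, 0.002,0.0003,-0.0032,0.1,1.7,0,0, 0.0037,0.0002,-0.0069,0.2,3.7,0,0, 0.0053,0.0002,-0.0106,0.3,5.7,0,0, 0.0068,0.0002,-0.0144,0.4,7.7,0,0,0.0068,0.0002,-0.0144,0.4,7.7,0,0]';python3 tab.py
```

```text
clock: 10.72
eef_pos: [486.8, -212.8, 91.5]
tool_rot: [3.141, -0.209, -0.057]
force: [0.7, -1.0, 1.3]
width: 14.9
t 10.7167 F [ 0.7 -1.   1.3] T [-0.11  0.25  0.06]
deck low/high end, origin in bin: [[-128.9, 0.4, 47.0], [100.0, 0.4, 95.5], [-14.4, 0.4, 71.3]] tilt,yaw rel deg [11.96 -0.   -0.02]
12 [-0.7 -0.4  0.6] [-0.   -0.04]
10 [ 0.6 -0.4 -3.3] [0.11 1.96]
8 [ 1.7 -0.5 -7.2] [0.23 3.95]
6 [  2.8  -0.6 -11.2] [0.34 5.95]
4 [  3.6  -0.6 -15.2] [0.45 7.95]
3 [  4.   -0.6 -17.2] [0.51 8.95]
2 [  4.4  -0.7 -19.2] [0.57 9.94]
1 [  4.7  -0.7 -21.3] [ 0.62 10.94]
0.5 [  4.9  -0.7 -22.3] [ 0.65 11.44]
0 [  5.   -0.7 -23.3] [ 0.68 11.94]
```

```bash
python3 -m pendant '[-0.0003,-0.0002,-0.001,0.1,1,0,0, 0.0004,-0.0003,-0.003,0.1,2,0,0, 0.001,-0.0003,-0.005,0.2,3,0,0, 0.0016,-0.0004,-0.007,0.2,4,0,0, 0.0022,-0.0004,-0.009,0.3,5,0,0, 0.0027,-0.0004,-0.011,0.3,6,0,0, 0.0027,-0.0004,-0.011,0.3,6,0,0]';python3 tab.py
```

```text
clock: 11.3
eef_pos: [489.2, -213.3, 79.9]
tool_rot: [3.14, -0.103, -0.057]
force: [1.2, -0.3, -0.3]
width: 15.1
t 11.3 F [ 1.2 -0.3 -0.3] T [-0.02  0.19 -0.01]
deck low/high end, origin in bin: [[-130.6, 0.1, 47.3], [102.2, 0.1, 71.4], [-14.2, 0.1, 59.3]] tilt,yaw rel deg [ 5.92 -0.01 -0.07]
6 [ 0.4 -0.1  0.4] [-0.   -0.08]
4 [ 1.3 -0.2 -3.6] [0.11 1.91]
3 [ 1.7 -0.2 -5.6] [0.17 2.91]
2 [ 2.  -0.2 -7.7] [0.22 3.91]
1 [ 2.4 -0.2 -9.7] [0.28 4.91]
0.5 [  2.5  -0.2 -10.7] [0.31 5.41]
0 [  2.6  -0.2 -11.7] [0.34 5.91]
```

```bash
python3 -m pendant '[0.0006,-0.0001,-0.0016,0.1,0.9,0,0, 0.0012,-0.0001,-0.0034,0.1,1.9,0,0, 0.0016,-0.0002,-0.0054,0.2,2.9,0,0, 0.0019,-0.0002,-0.0075,0.2,3.9,0,0, 0.0019,-0.0002,-0.0075,0.2,3.9,0,0]';python3 look.py;python3 -m pendant '[0.0001,0,-0.001,0,0.5,0,0, 0.0002,0,-0.002,0.1,1,0,0,0.0002,0,-0.002,0.1,1,0,0]';python3 tab.py
```

```text
clock: 11.72
eef_pos: [491.1, -213.5, 71.9]
tool_rot: [3.14, -0.034, -0.057]
force: [0.4, 0.2, -1.4]
width: 14.9
t 11.7167 F [ 0.4  0.2 -1.4] T [-0.    0.28  0.03]
deck low/high end, origin in bin: [[-130.7, -0.0, 47.3], [103.2, -0.1, 55.2], [-13.7, -0.1, 51.2]] tilt,yaw rel deg [ 1.93 -0.01 -0.1 ]
clock: 11.97
eef_pos: [491.4, -213.5, 69.8]
tool_rot: [3.141, -0.016, -0.057]
force: [-0.9, -0.2, -0.1]
width: 15.0
t 11.9667 F [-0.9 -0.2 -0.1] T [-0.05  0.26  0.02]
deck low/high end, origin in bin: [[-130.8, -0.0, 47.3], [103.2, -0.1, 50.9], [-13.8, -0.1, 49.1]] tilt,yaw rel deg [ 0.89 -0.02 -0.05]
1 [0.1 0.  0.5] [-0.01 -0.11]
0.5 [ 0.3  0.  -0.6] [0.02 0.39]
0 [ 0.4  0.  -1.6] [0.05 0.89]
```

```bash
python3 -m pendant '[0.0002,0,-0.0006,0,0.4,0,0, 0.0004,0,-0.0014,0,0.9,0,0, 0.0004,0,-0.0017,0,0.9,0,0,0.0004,0,-0.0017,0,0.9,0,0]';python3 look.py
```

```text
clock: 12.3
eef_pos: [491.5, -213.6, 68.4]
tool_rot: [3.139, 0.001, -0.057]
force: [-2.4, -0.8, 3.5]
width: 14.9
t 12.3 F [-2.4 -0.8  3.5] T [0.1  0.41 0.  ]
deck low/high end, origin in bin: [[-131.0, -0.1, 47.8], [103.0, -0.2, 47.6], [-14.0, -0.2, 47.7]] tilt,yaw rel deg [-0.06 -0.02 -0.14]
```

```bash
python3 -m pendant '[0.001,0,0.0003,0,0,0,0, 0.003,-0.0002,0.0003,0,0,0,0, 0.007,-0.0004,0.0003,0,0,0,0, 0.011,-0.0006,0.0003,0,0,0,0, 0.014,-0.0008,0.0003,0,0,0,0,0.014,-0.0008,0.0003,0,0,0,0]';python3 look.py
```

```text
clock: 12.8
eef_pos: [506.4, -214.2, 68.6]
tool_rot: [3.14, 0.0, -0.057]
force: [-0.0, 0.3, -2.3]
width: 15.1
t 12.8 F [-0.   0.3 -2.3] T [ 0.01 -0.07 -0.04]
deck low/high end, origin in bin: [[-116.1, 0.1, 47.9], [117.9, 0.0, 47.8], [0.9, 0.1, 47.9]] tilt,yaw rel deg [-0.02 -0.02 -0.12]
```

Nearly weightless contact; creep on to the pale end board.

```bash
python3 -m pendant '[0.0006,0,-0.0002,0,0,0,0, 0.0012,-0.0001,-0.0002,0,0,0,0, 0.0012,-0.0001,-0.0002,0,0,0,0]';python3 -m pendant '[0.0006,0,0,0,0,0,0, 0.0012,-0.0001,0,0,0,0,0, 0.0012,-0.0001,0,0,0,0,0]';python3 look.py
```

```text
clock: 13.05
eef_pos: [506.8, -214.2, 68.4]
tool_rot: [3.139, 0.002, -0.057]
force: [-4.0, 1.7, 2.4]
width: 14.6
clock: 13.3
eef_pos: [506.8, -214.2, 68.4]
tool_rot: [3.139, 0.004, -0.058]
force: [-5.8, 0.4, 4.5]
width: 14.9
t 13.3 F [-5.8  0.4  4.5] T [ 0.23  0.85 -0.09]
deck low/high end, origin in bin: [[-115.8, 0.2, 48.2], [118.2, 0.1, 47.2], [1.2, 0.1, 47.7]] tilt,yaw rel deg [-0.24 -0.03 -0.14]
```

```bash
python3 -m pendant '[0,0,0.0002,0,0,0,0, 0,0,0.0002,0,0,0,0]';python3 look.py; python3 -m pendant '[0,0,0,0,0,0,0.25, 0,0,0,0,0,0,0.4, 0,0,0,0,0,0,0.45, 0,0,0,0,0,0,0.45]'; python3 look.py l3.png
```

```text
clock: 13.47
eef_pos: [506.9, -214.2, 68.6]
tool_rot: [3.139, 0.004, -0.058]
force: [-2.2, 0.3, -1.0]
width: 15.6
t 13.4667 F [-2.2  0.3 -1. ] T [0.14 0.36 0.02]
deck low/high end, origin in bin: [[-115.7, 0.2, 48.4], [118.3, 0.1, 47.5], [1.3, 0.2, 47.9]] tilt,yaw rel deg [-0.23 -0.04 -0.13]
clock: 13.8
eef_pos: [507.5, -214.2, 68.7]
tool_rot: [3.139, 0.003, -0.058]
force: [0.0, -0.7, -0.1]
width: 38.5
t 13.8 F [ 0.  -0.7 -0.1] T [ 0.03  0.01 -0.02]
deck low/high end, origin in bin: [[-115.1, 0.2, 48.4], [118.9, 0.1, 47.7], [1.9, 0.2, 48.0]] tilt,yaw rel deg [-0.17 -0.03 -0.13]
```

View pics/l3.png

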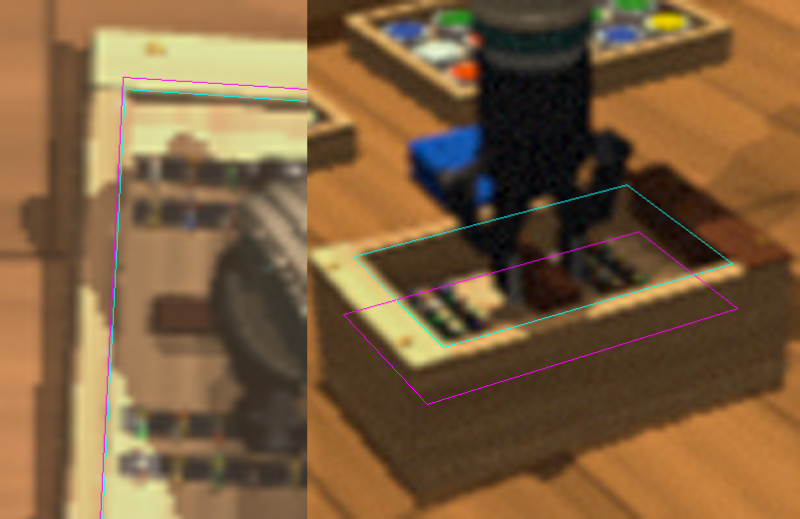

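The deck lies flat under both rails (pale rail covers the far end at crop row ~90; batten free between the open fingers, left crop ~(180,315)). Straight up and clear.

```bash
python3 -m pendant '[0,0,0.003,0,0,0,0.45, 0,0,0.01,0,0,0,0.45, 0,0,0.025,0,0,0,0.45, 0,0,0.045,0,0,0,0.45, 0,0,0.07,0,0,0,0.45, 0,0.0,0.1,0,0,0,0.45, 0,0.02,0.13,0,0,0,0.45, 0,0.05,0.15,0,0,0,0.45, 0,0.085,0.16,0,0,0,0.45, 0,0.12,0.16,0,0,0,0.45, 0,0.16,0.16,0,0,0,0.45, 0,0.2,0.16,0,0,0,0.45, 0,0.235,0.16,0,0,0,0.45, 0,0.255,0.16,0,0,0,0.45, 0,0.26,0.16,0,0,0,0.45, 0,0.26,0.16,0,0,0,0.45]'
python3 - <<'E'
from fit import *
t=shot('top'); s=shot('scene')
a=cv2.resize(cv2.cvtColor(t['image'],4)[165:275,270:350],None,fx=5,fy=5,interpolation=2)
b=cv2.resize(cv2.cvtColor(s['image'],4)[135:218,190:292],None,fx=3.9,fy=3.9,interpolation=2)
# deck predicted top face in place (felt: H 47.6, +117 against board)
for z,xs in ((56.6,(-8,8)),):
    pass
b=cv2.copyMakeBorder(b,0,max(0,a.shape[0]-b.shape[0]),0,0,0)[:a.shape[0]]
cv2.imwrite('pics/end.png',np.hstack([a,b]))
# batten centre from flat: expected deck origin in bin
q=W(np.array([[-8,-45,95],[8,-45,95],[8,45,95],[-8,45,95.]])+[1.3,0.1,0],[505.5,-214.3,-.057])
print(((proj(t,q)-[270,165]+.5)*5-.5).round())
E
```

```text
clock: 15.23
eef_pos: [507.1, 47.8, 229.5]
tool_rot: [3.14, 0.002, -0.054]
force: [0.3, -1.1, -0.5]
width: 38.7
[[292. 271.]
 [293. 246.]
 [156. 238.]
 [155. 262.]]
```

View pics/end.png

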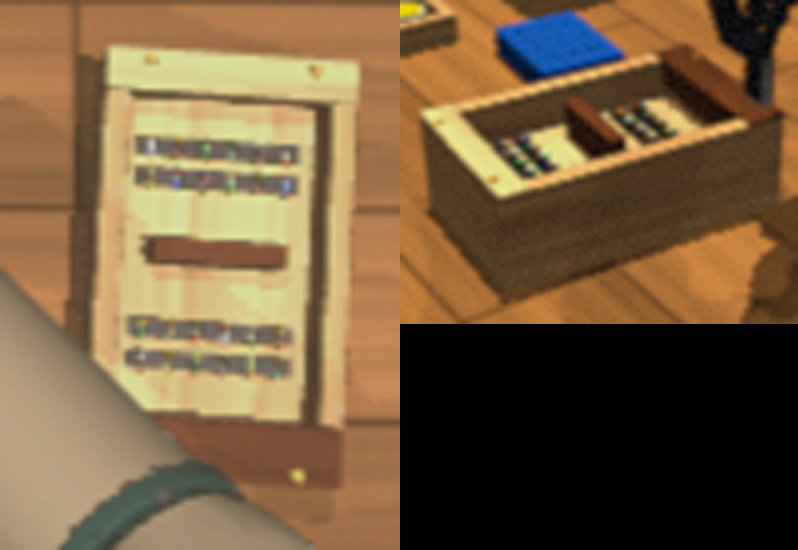

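```bash
python3 -c "
from cell import ctrl
print(ctrl.finish_job())"
```

```text
the job is handed in; nothing more can be done
None
```

The fly deck is back in the bin, lying flat on the ledges with both ends under the rails. I handed the job in at about 15.3 s of the 48 s allowed.

**What I did:** I held the deck by its batten and tipped it about 19.6°. I felt the low end onto the ledge at about 47.5 mm, then slid it under the dark rail until it touched the end board. I lowered the high end past the pale rail until the deck was flat, then slid it back until it touched the pale end board. I eased off, opened the gripper partway and lifted straight out. The contact forces I read at the ends of the moves were at most about 7.4 N.

**Last checks:**
- **Fit:** The two end-board contacts lie 250.5 mm apart, against the nominal 251 mm. The last pictures show the deck flat, with the rails covering both ends. The robot was clear of everything.
- **Disagreements:** The contacts put the bin about 1.5 mm nearer the robot in x than my camera estimate. In the last top view the batten sat about 2–4 mm from where I predicted, mostly towards +y. The +y part is slightly more than the side clearance should allow, so I put it down mainly to calibration and did not look further.
- **Bystanders:** The path stayed well away from the cups and both cases, and the blue case looks in place in the last picture. I did not measure any of them again at the end.

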